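# Hold the front board of a wagtail nest box for screwing

## Task

Be my third hand: take the plain front board as wide as the nest box (the longer of the two boards without a hole) out of the rack, stand it on the assembly board across the box's open front, ends flush with the sides, and bring it up gently until it closes on both side walls. Hold it by its middle so both ends stay free for my screws, and press it squarely against the box with a steady push of about 10 N (never under 5 nor over 20 once it is set); after a few seconds of steady pushing, finish while still holding it pressed like that: do not let go. Leave the other boards in the rack and the dish of screws where it is.

Things in the scene. Friction and masses are not known exactly. Their poses are not given: they have to be found in the camera images.
- front_center (a point): Centre of the front board to be held: plain pine, 16 mm thick (its x axis), 160 mm long (its y axis), 100 mm high (z up, so the centre is 50 mm above its lower edge). It is loose and stands on its long edge in one of the rack's three slots. About 0.13 kg.
- hole_front_center (a point): Centre of another loose board that stays in the rack: 16 mm thick (x), 160 mm long (y), 110 mm high (z), with a round 32 mm hole in its upper half. 0.14 kg.
- narrow_front_center (a point): Centre of a third loose board that stays in the rack: plain, 16 mm thick (x), only 115 mm long (y) and 90 mm high (z). 0.085 kg.
- rack: Fixed wooden rack, 230 mm (x) by 130 mm (y); origin at the centre of its underside. Three open slots run along its y axis, at x = -75, 0 and 75 mm, each 18 mm wide between rails 14 mm thick; slot floors are 14 mm and rail tops 44 mm above the bench. Which board is in which slot varies.
- box_mouth (a point): Middle of the nest box's open front, at the height of the assembly board's top (12 mm above the bench), where the front board shall stand. x points level into the box (the direction to press), y along the front, z up. The wall and floor ends lie in the plane x = 0. With the front board in place its centre is at x = -8, y = 0, z = 50 mm of this frame.
- nestbox: Pine box, 160 mm wide, no front and no roof yet, clamped so that it cannot move or yield. Origin under it; open front at x = -70 mm. Side walls 16 mm thick, middles at y = 72 and -72 mm (128 mm clear between), 120 mm high in front rising to 150; floor 16 mm thick; back board 175 mm high, its near face 125 mm behind the open front.
- jig: Fixed grey-faced assembly board, 300 mm (x) by 320 mm (y), 12 mm thick, origin at the centre of its underside, same directions as the box, whose mouth is at x = -20, y = 30 mm: 130 mm of bare board lies before it. A batten behind the box, a cleat on its +y side and a steel toggle clamp on its -y side (all under 85 mm high) hold the box.
- screw_dish: Shallow glass dish with brass screws, 90 mm across and 14 mm high, loose, on the bench; to be left alone. Origin under its centre.
Things that resemble listed ones, but are neither listed nor needed, are in the scene too. What is shaped like the part that bears front_center but purple is not meant.

How it is judged:
By the outcome, as a careful person would: the job done as asked, in the order asked, and still so for the second after the job is handed in, while the arm keeps its last pose, push and grip.
It also fails if it takes over 53 s, if anything falls off the work surface, if the arm or the gripper's body presses on something with over 40 N, if the wrist force passes 120 N, or if a joint passes its speed limit or range.

## Robot

A 6-joint arm with a two-finger parallel gripper is mounted at the origin on the work surface. World frame = base frame: x ahead of the robot, y to its left, z up, the work surface at z = 0. Lengths are in m, angles in rad, forces in N, time in s.
With the tool pointing down it reaches from about 0.25 to 0.775 m from the base axis. Payload 4 kg.
Tool frame: the origin (TCP) lies at the very end of the fingers, on their centre line; the grasp point (between the pads) lies 19 mm behind it (robot.pinch_z is the distance from the TCP to the grasp point, in m); z points along the fingers, y is the line along which they close (so a half turn about z gives the same grasp; the last joint's range is limited). The gripper opens to 94 mm and grips with 3 to 60 N. Pads are 16 mm wide; open, the fingers measure 119 mm over their backs; the gripper's body (75 mm by 177 mm) begins 78 mm behind the grasp point.
Start: joints at [-1.209, 0.087, 1.371, -0, 1.684, -0.103], TCP at [0.247, -0.492, 0.206] pointing down, gripper open.
Joint ranges: [-3.1, 3.1], [-0.76, 2.03], [0.27, 2.55], [-1.08, 4.22], [0.17, 2.65], [-2.57, 2.57]. Speed limits (rad/s): [2.79, 2.79, 3.14, 3.14, 3.14, 3.14].

## Interface

Orientations are given as [roll, pitch, yaw] about the fixed x, y, z axes, in that order (R = Rz(yaw) Ry(pitch) Rx(roll)).
In Python, from bench import robot gives the robot as it stands.
- The arm moves only by the tool arm_command, never from a script. Its argument "targets" is one flat list of numbers, 7 for each row, row after row: the turn, a rotation vector about the tool's x, y, z in degrees, then the shift along the tool's x, y, z in mm, then the closure, from -1 (fully open) to 1 (shut). In form: [ax, ay, az, x, y, z, hand, ax, ay, az, x, y, z, hand, ...]. A call has 1 to 20 rows; each row is the pose to reach, as a shift and turn from the pose commanded when the call began, along the tool's axes at that moment; what a row does not reach only later rows make up. A row lasts 1/10 s, in which the tool goes at most 50 mm and 8.59 degrees, less where a joint would pass 70% of its speed; a pose out of reach is approached as far as the arm can. A call with a gripper value outside its range is refused whole. The fingers move at their own pace and stop on an object; the grip force is fixed at half the most. Time passes only in rows, so rows that repeat a pose let the fingers close. It gives the time, the measured TCP pose, the force, the opening and the grip force at its end, in the units of the state.
- robot.get_obs(): the state, without advancing time (a new reading comes with each control period).
- robot.snapshot(name): name is "scene" or "side" or "wrist"; returns a dict with "color" (480x640x3 uint8, red, green, blue), "range_z" (480x640 float32, m along the optical axis (not along the pixel's ray), 0 where there is no reading), "fx", "fy", "cx", "cy" (pixels), "T" (4x4, takes a point from camera to world coordinates); the wrist camera has in their place "T_tool_cam" (4x4, takes a point from camera to tool coordinates, whose origin is the TCP and whose axes are the flange's). Camera axes: x right, y down, z forward; pixel columns grow to the right and rows downward; lengths in m; the calibration is good to about 2 mm. The wrist camera is an equidistant fisheye: a pixel r from the principal point sees the ray r / f radians off the axis. A picture is of the moment at which its call begins: read the wrist's pose just before it.
- robot.close_job(): hands the job in; it is judged then, once.
The state is a dict: "time": time; "joint_positions": joint angles; "qvel": joint speeds; "joint_torque": joint torques, N m; "tool_pos": TCP position; "ee_rot": TCP orientation; "wrist_force": force on the tool from outside, world axes, zero at the start; "wrist_torque": the same for the moment, N m; "width": finger opening in m; "finger_force": force on a finger pad.
Only numpy, scipy, OpenCV 4.12 (cv2) and the standard library are available. Lean on these libraries where they do the work, as an engineer would, in place of code of your own. Each camera call takes 0.05 s, during which the arm holds its last target. There are 200 camera calls.

## Working session

There is one attempt and no reset: what is moved stays moved. The work goes in short steps, Python scripts to look and compute and a tool call to move; the robot and the scene stay as the last step left them, time stands still between calls to the robot, and variables do not carry over. Pictures are saved under pics/ and viewed, at most 10 in all, crops included, and the job is handed in when it is done.

Besides the shell and the picture viewer there is one more tool, called after "Call:" as a command line: name --argument value ..., lists and objects as JSON in quotes. arm_command: Moves the arm, as the interface text tells. Its arguments: {"type":"object","properties":{"targets":{"type":"array"}},"required":["targets"]}

```bash
mkdir -p pics; ls
python3 - <<'E'
from bench import robot
import cv2,numpy as np,pickle
o=robot.get_obs(); print({k:np.round(v,3).tolist() for k,v in o.items()})
d={}
for n in("scene","side"):
    s=robot.snapshot(n); d[n]=s; cv2.imwrite(f"pics/{n}0.png",s["color"][:,:,::-1]); print(n,s["fx"],s["cx"],s["cy"],np.round(s["T"],3).tolist())
pickle.dump(d,open("snap.pkl","wb"))
E
```

```text
pics
{'time': 0.0, 'joint_positions': [-1.209, 0.088, 1.372, -0.0, 1.684, -0.103], 'qvel': [-0.001, 0.002, 0.0, -0.001, 0.001, -0.001], 'joint_torque': [-0.001, -34.019, -30.243, 0.072, 0.033, -0.0], 'tool_pos': [0.246, -0.491, 0.204], 'ee_rot': [-3.139, -0.0, 0.465], 'wrist_force': [-0.472, 0.521, 0.586], 'wrist_torque': [-0.026, -0.023, -0.029], 'finger_force': 0.0, 'width': 0.094}
scene 561.9345391855537 325.4783023256611 241.31583887785254 [[0.849, 0.367, -0.38, 0.882], [0.528, -0.576, 0.624, -0.609], [0.01, -0.731, -0.683, 0.736], [0.0, 0.0, 0.0, 1.0]]
side 541.9880381255246 314.93191007840227 241.42160896898352 [[-0.996, 0.063, -0.062, 0.571], [0.087, 0.572, -0.816, 0.79], [-0.016, -0.818, -0.575, 0.651], [0.0, 0.0, 0.0, 1.0]]
```

View pics/scene0.png

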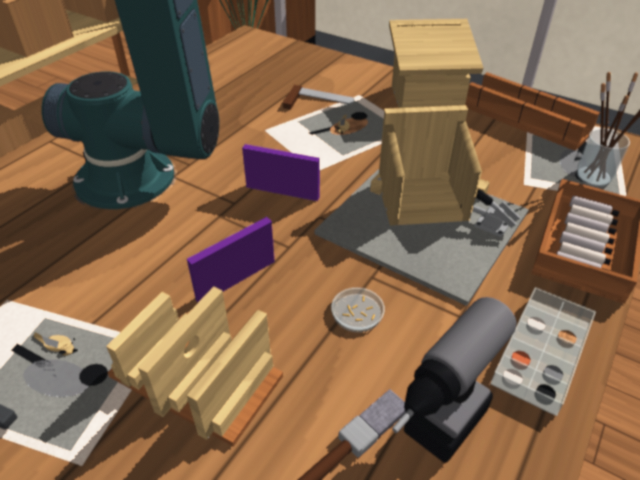

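View pics/side0.png

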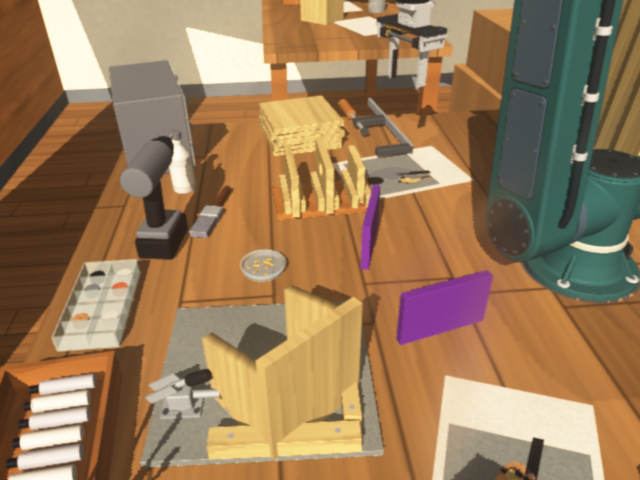

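The scene view shows the rack at about (195,370) with the holed board in the middle slot and plain boards left (145,335) and right (230,375). The box, at (430,165), opens towards the rack, with the dish at (358,310). The purple boards are decoys.

```bash
cat > h.py <<'E'
import numpy as np,cv2,pickle
def cloud(s):
    v,u=np.mgrid[0:480,0:640]; z=s["range_z"]
    P=np.stack([(u-s["cx"])/s["fx"]*z,(v-s["cy"])/s["fy"]*z,z,np.ones_like(z)],-1)@s["T"].T
    P[z==0]=np.nan
    return P[...,:3]
E
python3 - <<'E'
from h import *
d=pickle.load(open("snap.pkl","rb"))
for n in d:
    s=d[n];P=cloud(s);c=s["color"]
    h=cv2.cvtColor(c,cv2.COLOR_RGB2HSV)
    pine=(h[...,0]>17)&(h[...,0]<32)&(h[...,1]>60)&(h[...,2]>90)
    roi=np.zeros((480,640),bool)
    if n=="scene": roi[280:450,100:285]=1
    else: roi[140:220,270:375]=1
    m=(roi&(P[...,2]>0.085)&(P[...,2]<0.14)).astype(np.uint8)
    k,L,st,ce=cv2.connectedComponentsWithStats(m)
    for i in range(1,k):
        if st[i,4]<25: continue
        Q=P[L==i]; zt=np.percentile(Q[:,2],97); T=Q[Q[:,2]>zt-.008]
        r=cv2.minAreaRect((T[:,:2]*1000).astype(np.float32))
        print(n,st[i],"ztop",zt.round(4),"rect",np.round(r[0],1),np.round(r[1],1),round(r[2],1))
    # grey jig top, box
    q=P[np.isfinite(P[...,2])]
s=d["scene"];P=cloud(s)
for (u,v) in [(388,218),(400,222),(470,216),(478,215),(440,220),(430,150),(385,120),(357,312),(318,230),(470,300),(522,210)]:
    print(u,v,P[v,u].round(3))
c=s["color"]; cv2.imwrite("pics/c1.png",np.hstack([cv2.resize(c[280:450,100:290,::-1],(400,400*170//190)),cv2.resize(c[90:260,310:500][:,:,::-1],(400,400*170//190))]))
E
```

```text
scene [ 138  287   87  102 2733] ztop 0.125 rect [ 466.4 -299.6] [ 19.3 161.3] 3.5
scene [ 106  292   66   67 1334] ztop 0.1051 rect [ 392.2 -313.7] [ 18.2 115.6] 3.2
scene [ 187  310   81  103 2275] ztop 0.1151 rect [ 541.  -293.7] [ 17.6 160.1] 3.3
side [315 140  18  46 490] ztop 0.1252 rect [ 466.3 -291.5] [ 16.8 154. ] 3.1
side [283 144  15  46 386] ztop 0.1151 rect [ 541.1 -288.7] [ 16.2 163.5] 3.2
side [347 145  18  31 288] ztop 0.1049 rect [ 392.5 -309.6] [ 17.1 122.1] 3.7
side [364 185  11  35 235] ztop 0.1012 rect [ 388.3 -116.9] [133.5  16.3] 72.9
388 218 [0.549 0.175 0.014]
400 222 [0.576 0.173 0.018]
470 216 [0.687 0.253 0.026]
478 215 [0.696 0.279 0.015]
440 220 [0.64  0.219 0.019]
430 150 [0.563 0.316 0.099]
385 120 [0.485 0.256 0.173]
357 312 [ 0.611 -0.058  0.002]
318 230 [0.449 0.073 0.011]
470 300 [0.762 0.071 0.001]
522 210 [0.765 0.347 0.01 ]
```

View pics/c1.png

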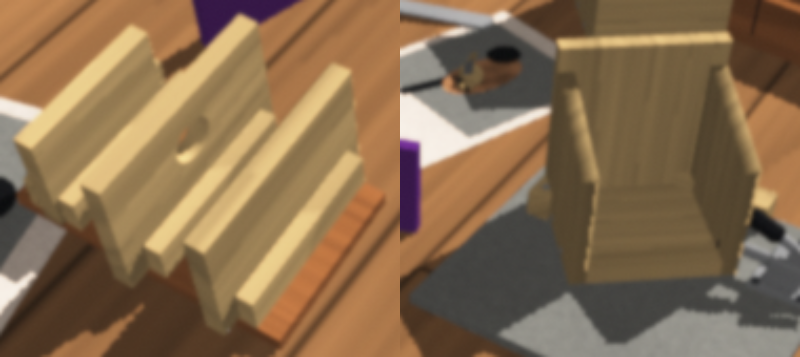

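The crop shows the hole in the middle board, and the long plain board is the right one: 160 mm, top at 0.115, at (0.541, -0.292). Next I measure the box mouth.

Run:
```python
from h import *
d=pickle.load(open("snap.pkl","rb"))
s=d["scene"];P=cloud(s);h=cv2.cvtColor(s["color"],cv2.COLOR_RGB2HSV)
roi=np.zeros((480,640),bool);roi[100:228,375:490]=1
# back-board top edge from both views (z ~ .187 above bench): yaw
for n,b in(("scene",(100,228,370,490)),("side",(280,460,190,370))):
    Q=cloud(d[n])[b[0]:b[1],b[2]:b[3]].reshape(-1,3)
    T=Q[(Q[:,2]>.175)&(Q[:,2]<.2)&(Q[:,1]>.2)&(Q[:,1]<.5)]
    r=cv2.minAreaRect((T[:,:2]*1000).astype(np.float32)); print(n,"back",np.percentile(Q[:,2],98),np.round(r[0],1),np.round(r[1],1),r[2])
# jig: points z within .009-.015 & gray
for n in d:
    p=cloud(d[n]);hh=cv2.cvtColor(d[n]["color"],cv2.COLOR_RGB2HSV)
    m=(abs(p[...,2]-.012)<.004)&(hh[...,1]<50)&(abs(p[...,0]-.6)<.3)&(abs(p[...,1]-.22)<.3)
    m=cv2.morphologyEx(m.astype(np.uint8),cv2.MORPH_OPEN,np.ones((3,3)))
    k,L,st,_=cv2.connectedComponentsWithStats(m);i=1+st[1:,4].argmax()
    T=p[L==i]; r=cv2.minAreaRect((T[:,:2]*1000).astype(np.float32)); print(n,"jig",st[i],np.round(r[0],1),np.round(r[1],1),r[2])
# wall ends
a=np.radians(30); ey=np.array([np.cos(a),np.sin(a)]); ex=np.array([-np.sin(a),np.cos(a)])
Q=P[roi]; X=Q[:,:2]@ex; Y=Q[:,:2]@ey
for z in np.arange(.02,.14,.015):
    m=(abs(Q[:,2]-z)<.0075)
    x=X[m];y=Y[m]
    f=x<np.nanpercentile(x,1)+.006
    print(z.round(3),"minx",np.nanpercentile(x,[1,3]).round(4),"y",np.nanpercentile(y,[1,50,99]).round(4), m.sum())
```

```text
scene back nan [542.3 312.7] [160.6  21.5] 37.82786178588867
side back nan [541.5 315.6] [161.5  18.8] 37.73169708251953
scene jig [ 316  179  200  123 9918] [607.  175.9] [233.6 321.6] 88.17535400390625
side jig [165 333  37  42 719] [738.9 166.4] [57.2 81.9] 8.492354393005371
0.02 minx [-0.1445 -0.1415] y [0.5411 0.65   0.8289] 2246
0.035 minx [-0.1416 -0.1387] y [0.5415 0.66   0.8265] 2208
0.05 minx [-0.1423 -0.1408] y [0.5471 0.6556 0.7518] 660
0.065 minx [-0.1417 -0.1407] y [0.5474 0.6629 0.7487] 700
0.08 minx [-0.1418 -0.1401] y [0.5474 0.6566 0.7432] 751
0.095 minx [-0.1412 -0.1404] y [0.5473 0.647  0.721 ] 717
0.11 minx [-0.1414 -0.1403] y [0.5474 0.6402 0.7211] 719
0.125 minx [-0.1421 -0.1408] y [0.5476 0.6393 0.7213] 795
0.14 minx [-0.1345 -0.1271] y [0.5479 0.6356 0.7186] 1048
```

Run:
```python
from h import *
d=pickle.load(open("snap.pkl","rb"))
for n,b in(("scene",(100,228,370,490)),("side",(280,460,190,370))):
  p=cloud(d[n])[b[0]:b[1],b[2]:b[3]]
  Q=p.reshape(-1,3)
  a=np.radians(37.8); ey=np.array([np.cos(a),np.sin(a)]); ex=np.array([-np.sin(a),np.cos(a)])
  X=Q[:,:2]@ex; Y=Q[:,:2]@ey
  bt=(abs(Q[:,2]-.187)<.006)&(Q[:,1]<.45)
  print(n,"back Y",np.nanpercentile(Y[bt],[1,99]).round(4),"X",np.nanpercentile(X[bt],[1,99]).round(4))
  yc=np.nanpercentile(Y[bt],[1,99]).mean()
  for z in np.arange(.06,.135,.018):
    for sg in(-1,1):
      m=(abs(Q[:,2]-z)<.009)&(abs(Y-yc-sg*.072)<.012)
      if m.sum()<20: continue
      print(round(z,3),sg,"minx",np.nanpercentile(X[m],[1,4,10]).round(4),"y",np.nanpercentile(Y[m],[2,98]).round(4))
  m=(abs(Q[:,2]-.020)<.006)&(abs(Y-yc)<.06)&(X>-.25)
  print("hist X floor end",np.histogram(X[m],np.arange(-.25,-.15,.004)))
```

```text
scene back Y [0.5409 0.6989] X [-0.0956 -0.0754]
0.06 -1 minx [-0.2193 -0.2185 -0.2175] y [0.5397 0.5551]
0.06 1 minx [-0.2199 -0.2188 -0.2177] y [0.6812 0.6995]
0.078 -1 minx [-0.2194 -0.2179 -0.2174] y [0.5397 0.5556]
0.078 1 minx [-0.2199 -0.2182 -0.2172] y [0.6822 0.7017]
0.096 -1 minx [-0.2186 -0.2179 -0.217 ] y [0.5398 0.5555]
0.096 1 minx [-0.2201 -0.2188 -0.2175] y [0.6817 0.6989]
0.114 -1 minx [-0.2188 -0.2181 -0.2172] y [0.5398 0.5555]
0.114 1 minx [-0.2196 -0.2181 -0.2173] y [0.6809 0.6984]
0.132 -1 minx [-0.2182 -0.2173 -0.2157] y [0.5398 0.5561]
0.132 1 minx [-0.2195 -0.2179 -0.2151] y [0.6821 0.6992]
hist X floor end (array([  0,   0,   0,   1,   1,   1,   2,  67, 216,  15,  20,  13,  12,
        12,  11,  13,  16,  12,  10,  11,   6,  11,  12,  13]), array([-0.25 , -0.246, -0.242, -0.238, -0.234, -0.23 , -0.226, -0.222,
       -0.218, -0.214, -0.21 , -0.206, -0.202, -0.198, -0.194, -0.19 ,
       -0.186, -0.182, -0.178, -0.174, -0.17 , -0.166, -0.162, -0.158,
       -0.154]))
side back Y [0.5428 0.7013] X [-0.0908 -0.0736]
0.06 -1 minx [-0.2153 -0.214  -0.2102] y [0.54
[... 162 characters left out ...]
] y [0.6846 0.7024]
0.096 -1 minx [-0.2148 -0.2118 -0.2069] y [0.5424 0.5612]
0.096 1 minx [-0.2135 -0.2077 -0.1957] y [0.6843 0.7021]
0.114 -1 minx [-0.2147 -0.211  -0.2057] y [0.5435 0.5603]
0.114 1 minx [-0.2133 -0.2066 -0.1943] y [0.6841 0.7021]
0.132 -1 minx [-0.2143 -0.2112 -0.2062] y [0.5422 0.5598]
0.132 1 minx [-0.2141 -0.211  -0.2033] y [0.6843 0.702 ]
hist X floor end (array([0, 0, 0, 0, 1, 0, 0, 0, 1, 0, 0, 0, 0, 0, 0, 0, 0, 0, 0, 0, 0, 0,
       0, 0]), array([-0.25 , -0.246, -0.242, -0.238, -0.234, -0.23 , -0.226, -0.222,
       -0.218, -0.214, -0.21 , -0.206, -0.202, -0.198, -0.194, -0.19 ,
       -0.186, -0.182, -0.178, -0.174, -0.17 , -0.166, -0.162, -0.158,
       -0.154]))
```

Call:
arm_command --targets '[0, 0, -8.3, 44, -6, 0, -0.06, 0, 0, -16.6, 88, -12, 0, -0.06, 0, 0, -25, 132, -18, 0, -0.06, 0, 0, -33.3, 176, -23.5, 0, -0.06, 0, 0, -41.7, 220, -29.5, 0, -0.06, 0, 0, -50, 264, -35, 0, -0.06, 0, 0, -58.4, 308, -41, 0, -0.06, 0, 0, -66.7, 352, -47, 0, -0.06, 0, 0, -66.7, 352, -47, 0, -0.06, 0, 0, -66.7, 352, -47, 0, -0.06, 0, 0, -66.7, 352, -47, 0, -0.06, 0, 0, -66.7, 352, -47, 0, -0.06, 0, 0, -66.7, 352, -47, 0, -0.06]'

```text
time: 1.4
tool_pos: [0.5392, -0.2929, 0.2057]
ee_rot: [3.141, 0.0, 1.627]
wrist_force: [0.2, 0.0, -0.1]
width: 0.0502
finger_force: 0.0
```

Run:
```python
from bench import robot
import cv2,numpy as np,pickle
o=robot.get_obs(); s=robot.snapshot("wrist"); pickle.dump((o,s),open("w1.pkl","wb"))
print({k:np.round(v,4).tolist() for k,v in o.items() if k in("time","tool_pos","ee_rot","width","joint_positions")})
print({k:(np.round(v,3).tolist()) for k,v in s.items() if k not in("color","range_z")})
cv2.imwrite("pics/w1.png",s["color"][:,:,::-1])
```

```text
{'time': 1.4, 'joint_positions': [-0.5899, 0.2295, 1.2082, -0.0002, 1.7036, -0.6457], 'tool_pos': [0.5392, -0.2929, 0.2057], 'ee_rot': [3.1415, 0.0003, 1.6266], 'width': 0.0502}
{'fx': 371.648, 'fy': 371.648, 'cx': 316.53, 'cy': 241.436, 'T_tool_cam': [[-0.0, -0.959, -0.285, 0.082], [1.0, -0.0, -0.0, 0.001], [0.0, -0.285, 0.959, -0.179], [0.0, 0.0, 0.0, 1.0]]}
```

View pics/w1.png

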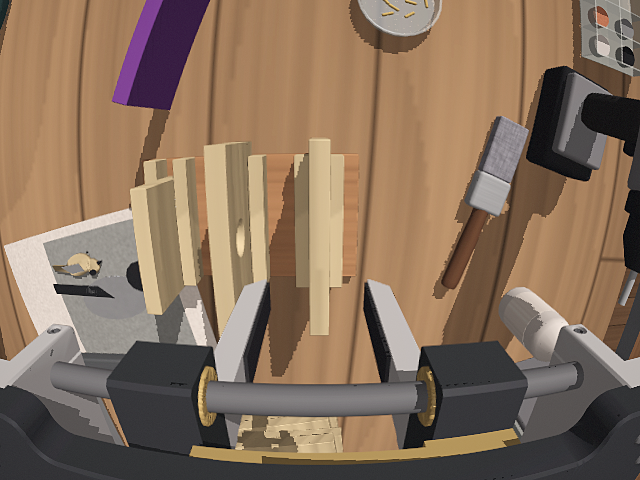

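The wrist view shows the target board running from (319,138) to (319,334), between the open fingers. I'll locate its top edge exactly.

```bash
cat >> h.py <<'E'
from scipy.spatial.transform import Rotation as Ro
def wcloud(o,s):
    v,u=np.mgrid[0:480,0:640]; x=(u-s["cx"])/s["fx"];y=(v-s["cy"])/s["fy"];t=np.hypot(x,y)+1e-9
    k=np.tan(np.minimum(t,1.5))/t; z=s["range_z"]
    P=np.stack([x*k*z,y*k*z,z,np.ones_like(z)],-1)@s["T_tool_cam"].T
    P=P[...,:3]; P[z==0]=np.nan
    return P, P@Ro.from_euler("xyz",o["ee_rot"]).as_matrix().T+o["tool_pos"]
E
python3 - <<'E'
from h import *
o,s=pickle.load(open("w1.pkl","rb"));T,W=wcloud(o,s)
m=np.zeros((480,640),bool);m[120:345,295:345]=1
m&=(abs(W[...,2]-.114)<.006)
r=cv2.minAreaRect((W[m][:,:2]*1000).astype(np.float32));print(np.round(r[0],1),r[1],r[2],np.median(W[m][:,2]))
r=cv2.minAreaRect((T[m][:,:2]*1000).astype(np.float32));print("tool",r)
E
```

```text
[ 541.9 -294.2] (16.159589767456055, 159.22262573242188) 3.089142084121704 0.11347336607664125
tool ((-1.3789825439453125, 2.584540843963623), (159.22174072265625, 16.159591674804688), 0.10924960672855377)
```

Call:
arm_command --targets '[0, 0, 0, -1.4, 2.5, 20, -0.06, 0, 0, 0, -1.4, 2.5, 45, -0.06, 0, 0, 0, -1.4, 2.5, 70, -0.06, 0, 0, 0, -1.4, 2.5, 95, -0.06, 0, 0, 0, -1.4, 2.5, 115, -0.06, 0, 0, 0, -1.4, 2.5, 135, -0.06, 0, 0, 0, -1.4, 2.5, 145, -0.06, 0, 0, 0, -1.4, 2.5, 150, -0.06, 0, 0, 0, -1.4, 2.5, 150, -0.06, 0, 0, 0, -1.4, 2.5, 150, 1, 0, 0, 0, -1.4, 2.5, 150, 1, 0, 0, 0, -1.4, 2.5, 150, 1, 0, 0, 0, -1.4, 2.5, 150, 1, 0, 0, 0, -1.4, 2.5, 150, 1, 0, 0, 0, -1.4, 2.5, 150, 1, 0, 0, 0, -1.4, 2.5, 150, 1]'

```text
time: 3.05
tool_pos: [0.5422, -0.2933, 0.0557]
ee_rot: [-3.141, 0.0, 1.629]
wrist_force: [-2.3, -0.6, 3.0]
width: 0.0159
finger_force: 30.0
```

Call:
arm_command --targets '[0, 0, 0, 0, 0, -5, 1, 0, 0, 0, 0, 0, -15, 1, 0, 0, 0, 0, 0, -30, 1, 0, 0, 0, 0, 0, -50, 1, 0, 0, 0, 0, 0, -70, 1, 0, 0, 0, 0, 0, -90, 1, 0, 0, 0, 0, 0, -105, 1, 0, 0, 0, 0, 0, -115, 1, 0, 0, 0, 0, 0, -120, 1, 0, 0, 0, 0, 0, -120, 1, 0, 0, 0, 0, 0, -120, 1]'

```text
time: 4.15
tool_pos: [0.5423, -0.2929, 0.1744]
ee_rot: [-3.14, -0.001, 1.629]
wrist_force: [0.5, 0.2, -2.6]
width: 0.0157
finger_force: 30.0
```

Run:
```python
from h import *
d=pickle.load(open("snap.pkl","rb"))
Q=np.vstack([cloud(d[n]).reshape(-1,3) for n in d]);Q=Q[np.isfinite(Q[:,2])]
for y0 in np.arange(-.3,.3,.05):
    m=(abs(Q[:,1]-y0)<.025)&(Q[:,2]>.06)&(Q[:,0]>.4)&(Q[:,0]<.9)&(Q[:,2]<.4)
    print(round(y0,2),[(round(x,2),round(float(Q[m&(abs(Q[:,0]-x)<.025)][:,2].max()),3)) for x in np.arange(.4,.9,.05) if (m&(abs(Q[:,0]-x)<.025)).sum()>5])
```

```text
-0.3 [(np.float64(0.4), 0.105), (np.float64(0.45), 0.127), (np.float64(0.5), 0.125), (np.float64(0.55), 0.117), (np.float64(0.8), 0.192)]
-0.25 [(np.float64(0.45), 0.127), (np.float64(0.55), 0.117), (np.float64(0.8), 0.206), (np.float64(0.85), 0.2)]
-0.2 [(np.float64(0.45), 0.125), (np.float64(0.55), 0.116), (np.float64(0.8), 0.21), (np.float64(0.85), 0.208)]
-0.15 [(np.float64(0.8), 0.21), (np.float64(0.85), 0.209)]
-0.1 [(np.float64(0.4), 0.103), (np.float64(0.8), 0.21), (np.float64(0.85), 0.21)]
-0.05 [(np.float64(0.4), 0.102)]
-0.0 []
0.05 []
0.1 []
0.15 [(np.float64(0.55), 0.137)]
0.2 [(np.float64(0.5), 0.152), (np.float64(0.55), 0.151)]
0.25 [(np.float64(0.45), 0.186), (np.float64(0.5), 0.189), (np.float64(0.55), 0.151), (np.float64(0.65), 0.141), (np.float64(0.7), 0.136), (np.float64(0.75), 0.067)]
```

Call:
arm_command --targets '[0, 0, 1, 10, 3, 0, 1, 0, 0, 3, 30, 9, 0, 1, 0, 0, 6, 55, 17, 0, 1, 0, 0, 10, 85, 27, 0, 1, 0, 0, 14, 117, 37, 0, 1, 0, 0, 18, 150, 47, 0, 1, 0, 0, 22, 183, 58, 0, 1, 0, 0, 26, 216, 69, 0, 1, 0, 0, 30, 250, 80, 0, 1, 0, 0, 34, 283, 90, 0, 1, 0, 0, 38.5, 317, 101, 0, 1, 0, 0, 43, 350, 111, 0, 1, 0, 0, 47, 382, 122, 0, 1, 0, 0, 50.5, 410, 131, 0, 1, 0, 0, 53.5, 432, 138, 0, 1, 0, 0, 55, 444, 142, 0, 1, 0, 0, 55.5, 449, 143, 0, 1, 0, 0, 55.5, 449, 143, 0, 1, 0, 0, 55.5, 449, 143, 0, 1, 0, 0, 55.5, 449, 143, 0, 1]'

```text
time: 6.15
tool_pos: [0.6593, 0.1624, 0.1754]
ee_rot: [3.141, 0.001, 0.659]
wrist_force: [-0.4, 0.1, -1.9]
width: 0.0159
finger_force: 30.0
```

Run:
```python
from bench import robot
import cv2,numpy as np,pickle
o=robot.get_obs(); s=robot.snapshot("wrist"); s2=robot.snapshot("scene");pickle.dump((o,s,s2),open("w2.pkl","wb"))
print({k:np.round(v,4).tolist() for k,v in o.items()})
cv2.imwrite("pics/w2.png",np.hstack([cv2.resize(x["color"][:,:,::-1],(400,300)) for x in(s,s2)]))
```

```text
{'time': 6.15, 'joint_positions': [0.1582, 0.3852, 1.0707, -0.0004, 1.6862, 1.0697], 'qvel': [-0.0006, -0.0039, -0.0048, 0.003, -0.0009, 0.0023], 'joint_torque': [0.2509, -47.2973, -31.0407, 0.0644, -0.0564, -0.0032], 'tool_pos': [0.6593, 0.1624, 0.1754], 'ee_rot': [3.1415, 0.0005, 0.6593], 'wrist_force': [-0.4414, 0.0796, -1.9048], 'wrist_torque': [-0.0139, -0.0214, -0.0678], 'finger_force': 29.996, 'width': 0.0159}
```

View pics/w2.png

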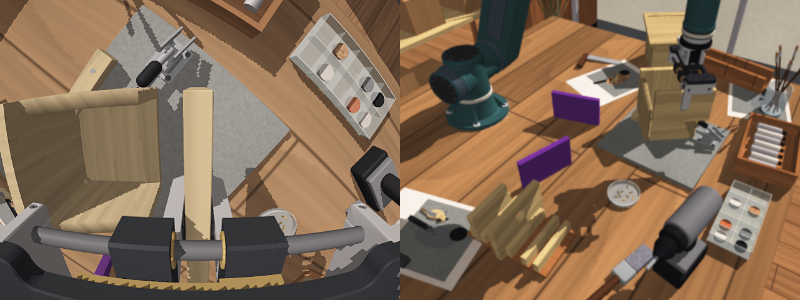

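The wrist view shows the held board square to the mouth about 45 mm in front of it, with the far side wall at left. I'll measure the offsets in the tool frame.

```bash
cat > m.py <<'E'
from h import *
import sys
o,s=pickle.load(open(sys.argv[1],"rb"))[:2];T,W=wcloud(o,s); T=T*1000;T=T.reshape(-1,3);W=W.reshape(-1,3)
zb=float(sys.argv[2]) # board top z tool (mm)
m=(abs(T[:,2]-zb)<8)&(abs(T[:,1])<15)&(abs(T[:,0])<100)
print("board x",np.nanpercentile(T[m][:,0],[1,99]),"y",np.nanpercentile(T[m][:,1],[2,98]),"z",np.nanmedian(T[m][:,2]))
r=cv2.minAreaRect(T[m&(T[:,0]>20)][:,:2].astype(np.float32));print("ang",r)
for sg in(1,-1):
  for z in(.07,.09,.11,.125):
    m=(abs(W[:,2]-z)<.01)&(sg*T[:,0]>56)&(sg*T[:,0]<92)&(T[:,1]<-10)&(T[:,1]>-150)
    if m.sum()<15: continue
    e=m&(T[:,1]>np.percentile(T[m][:,1],99)-4)
    print(sg,z,m.sum(),"wall y max",np.percentile(T[m][:,1],[90,97,99.5]).round(1),"end x",np.percentile(T[e][:,0],[3,97]).round(1),"all x",np.percentile(T[m][:,0],[2,98]).round(1))
E
python3 m.py w2.pkl -59
```

```text
board x [-53.40622714  79.76736408] y [-10.12730048  10.70904129] z -57.76093594388584
ang ((50.241825103759766, 1.3932819366455078), (16.15007972717285, 60.46174240112305), 89.9493408203125)
1 0.07 390 wall y max [-56.7 -54.5 -52.8] end x [82.8 91.7] all x [66.  91.7]
1 0.09 288 wall y max [-57.4 -57.3 -57.2] end x [65.  80.7] all x [65.2 91.3]
1 0.11 165 wall y max [-57.3 -57.2 -57. ] end x [64.9 79.9] all x [64.8 80.2]
1 0.125 780 wall y max [-57.6 -57.3 -57.1] end x [65. 80.] all x [64.8 80.3]
-1 0.07 1057 wall y max [-61.1 -57.8 -57.6] end x [-78.9 -62.8] all x [-74.7 -62.6]
-1 0.09 1251 wall y max [-60.3 -57.8 -57.4] end x [-78.7 -62.7] all x [-75.  -62.6]
-1 0.11 1438 wall y max [-62.2 -57.9 -57.2] end x [-76.7 -63.2] all x [-70.3 -62.6]
-1 0.125 1339 wall y max [-67.8 -60.  -57.5] end x [-69.3 -63. ] all x [-64.5 -62.5]
```

Call:
arm_command --targets '[0, 0, 0, 0.7, -5, 15, 1, 0, 0, 0, 0.7, -10, 35, 1, 0, 0, 0, 0.7, -17, 60, 1, 0, 0, 0, 0.7, -24, 85, 1, 0, 0, 0, 0.7, -30, 103, 1, 0, 0, 0, 0.7, -34, 112, 1, 0, 0, 0, 0.7, -35, 116, 1, 0, 0, 0, 0.7, -35, 118, 1, 0, 0, 0, 0.7, -35, 118.5, 1, 0, 0, 0, 0.7, -35, 119, 1, 0, 0, 0, 0.7, -35, 119, 1, 0, 0, 0, 0.7, -35, 119, 1]'

```text
time: 7.45
tool_pos: [0.6389, 0.1914, 0.0571]
ee_rot: [3.141, -0.001, 0.66]
wrist_force: [0.9, -0.4, -1.3]
width: 0.0161
finger_force: 30.0
```

```bash
python3 - <<'E'
from bench import robot
import pickle,numpy as np
o=robot.get_obs(); s=robot.snapshot("wrist");pickle.dump((o,s),open("w3.pkl","wb"))
print({k:np.round(v,4).tolist() for k,v in o.items()})
E
python3 m.py w3.pkl -59
```

```text
{'time': 7.45, 'joint_positions': [0.2061, 0.41, 1.2743, -0.0001, 1.4562, 1.1169], 'qvel': [-0.0002, 0.0023, 0.0024, -0.0006, -0.0008, 0.0014], 'joint_torque': [-0.0046, -47.1454, -29.7591, 0.0465, -0.066, 0.0001], 'tool_pos': [0.6389, 0.1914, 0.0571], 'ee_rot': [3.141, -0.001, 0.66], 'wrist_force': [0.9499, -0.4237, -1.2501], 'wrist_torque': [-0.0147, -0.0066, -0.0047], 'finger_force': 29.9961, 'width': 0.0161}
board x [-53.16819112  79.76571006] y [-10.08344872  10.51541595] z -57.76252400856622
ang ((50.23192596435547, 1.373429775238037), (16.120988845825195, 60.467124938964844), 89.90343475341797)
1 0.07 1431 wall y max [-20.7 -17.9 -15.8] end x [86.2 91.8] all x [65.1 91.8]
1 0.09 956 wall y max [-21.9 -21.8 -21.7] end x [63.3 78.7] all x [63.8 90.6]
1 0.11 938 wall y max [-21.9 -21.8 -21.6] end x [63.3 78.8] all x [63.5 79.1]
1 0.125 3926 wall y max [-22.1 -21.9 -21.7] end x [63.4 78.6] all x [63.2 79. ]
-1 0.07 63 wall y max [-88.8 -85.3 -84. ] end x [-65.8 -64.8] all x [-66.6 -64.6]
-1 0.09 1860 wall y max [-80.5 -75.9 -72.9] end x [-66.1 -64.1] all x [-66.2 -63.9]
-1 0.11 807 wall y max [-73.8 -70.3 -68.6] end x [-66.1 -64. ] all x [-66.2 -63.9]
```

Call:
arm_command --targets '[0, 0, 0, -0.4, 0, 1, 1, 0, 0, 0, -0.4, 0, 1.5, 1, 0, 0, 0, -0.4, 0, 2, 1, 0, 0, 0, -0.4, 0, 2.5, 1, 0, 0, 0, -0.4, 0, 2.8, 1, 0, 0, 0, -0.4, 0, 2.8, 1, 0, 0, 0, -0.4, 0, 2.8, 1]'

```text
time: 8.2
tool_pos: [0.6382, 0.1913, 0.0538]
ee_rot: [3.141, -0.0, 0.66]
wrist_force: [-0.5, 0.5, -1.1]
width: 0.0156
finger_force: 30.0
```

Call:
arm_command --targets '[0, 0, 0, 0, 0, 0.3, 1, 0, 0, 0, 0, 0, 0.3, 1, 0, 0, 0, 0, 0, 0.6, 1, 0, 0, 0, 0, 0, 0.6, 1]'

```text
time: 8.6
tool_pos: [0.6382, 0.1913, 0.0538]
ee_rot: [3.141, -0.0, 0.66]
wrist_force: [-1.6, 0.1, 2.6]
width: 0.0162
finger_force: 30.0
```

Call:
arm_command --targets '[0, 0, 0, 0, -1, 0, 1, 0, 0, 0, 0, -2.5, 0, 1, 0, 0, 0, 0, -4.5, 0, 1, 0, 0, 0, 0, -6.5, 0, 1, 0, 0, 0, 0, -8.5, 0, 1, 0, 0, 0, 0, -10, 0, 1, 0, 0, 0, 0, -11, 0, 1, 0, 0, 0, 0, -11.5, 0, 1, 0, 0, 0, 0, -12, 0, 1, 0, 0, 0, 0, -12, 0, 1, 0, 0, 0, 0, -12, 0, 1]'

```text
time: 9.7
tool_pos: [0.6315, 0.2007, 0.0538]
ee_rot: [3.14, -0.001, 0.66]
wrist_force: [1.9, -3.5, 4.7]
width: 0.016
finger_force: 30.0
```

```bash
python3 - <<'E'
from bench import robot
import pickle,numpy as np
o=robot.get_obs(); s=robot.snapshot("wrist");pickle.dump((o,s),open("w4.pkl","wb"))
print({k:np.round(v,4).tolist() for k,v in o.items() if 'wrist' in k or 'tool' in k or 'rot' in k})
E
python3 m.py w4.pkl -59
```

```text
{'tool_pos': [0.6315, 0.2007, 0.0538], 'ee_rot': [3.1402, -0.0014, 0.6604], 'wrist_force': [1.9235, -3.5473, 4.6633], 'wrist_torque': [-0.9617, -0.204, 0.2389]}
board x [-53.11708252  79.75753844] y [-10.50098824  10.52022435] z -57.7558870715671
ang ((50.23295211791992, -2.590542793273926), (23.866897583007812, 60.47623825073242), 89.34617614746094)
1 0.07 1192 wall y max [-10.6 -10.1 -10. ] end x [66.7 91.3] all x [69.5 91.7]
1 0.09 672 wall y max [-10.3 -10.1 -10. ] end x [63.4 79.1] all x [64.9 91.2]
1 0.11 797 wall y max [-10.1 -10.  -10. ] end x [63.7 79.1] all x [64.6 79.4]
1 0.125 3962 wall y max [-11.3 -10.1 -10. ] end x [63.6 79.1] all x [63.5 79.3]
-1 0.07 405 wall y max [-12.  -10.2 -10.1] end x [-80.5 -64. ] all x [-76.1 -63.7]
-1 0.09 2099 wall y max [-13.7 -10.6 -10.3] end x [-77. -64.] all x [-66.7 -63.7]
-1 0.11 535 wall y max [-71.1 -12.6 -10.6] end x [-65.8 -63.9] all x [-65.9 -63.6]
```

Call:
arm_command --targets '[0, 0, 0, -0.3, 0, -0.5, 1, 0, 0, 0, -0.3, 0, -0.5, 1, 0, 0, 0, -0.3, -0.6, -0.5, 1, 0, 0, 0, -0.3, -1.2, -0.5, 1, 0, 0, 0, -0.3, -1.8, -0.5, 1, 0, 0, 0, -0.3, -1.8, -0.5, 1]'

```text
time: 10.35
tool_pos: [0.6296, 0.2021, 0.0537]
ee_rot: [3.141, -0.0, 0.66]
wrist_force: [2.5, -1.5, 5.1]
width: 0.0159
finger_force: 30.0
```

Call:
arm_command --targets '[0, 0, 0, 0, 0, -0.3, 1, 0, 0, 0, 0, 0, -0.3, 1, 0, 0, 0, 0, 0, -0.6, 1, 0, 0, 0, 0, 0, -0.6, 1, 0, 0, 0, 0, 0, -0.6, 1]'

```text
time: 10.85
tool_pos: [0.6291, 0.2023, 0.0537]
ee_rot: [-3.141, 0.0, 0.66]
wrist_force: [1.4, -0.1, 1.3]
width: 0.0162
finger_force: 30.0
```

Call:
arm_command --targets '[0, 0, 0, 0, -0.3, 0, 1, 0, 0, 0, 0, -0.6, 0, 1, 0, 0, 0, 0, -0.6, 0, 1]'

```text
time: 11.15
tool_pos: [0.6287, 0.2025, 0.0538]
ee_rot: [-3.141, 0.001, 0.66]
wrist_force: [1.5, -0.7, 2.2]
width: 0.0161
finger_force: 30.0
```

Call:
arm_command --targets '[0, 0, 0, 0, -0.3, 0, 1, 0, 0, 0, 0, -0.6, 0, 1, 0, 0, 0, 0, -0.6, 0, 1]'

```text
time: 11.45
tool_pos: [0.6284, 0.2027, 0.0538]
ee_rot: [-3.141, 0.001, 0.66]
wrist_force: [1.9, -0.6, 0.7]
width: 0.016
finger_force: 30.0
```

Call:
arm_command --targets '[0, 0, 0, 0, -0.3, 0, 1, 0, 0, 0, 0, -0.6, 0, 1, 0, 0, 0, 0, -0.6, 0, 1]'

```text
time: 11.75
tool_pos: [0.6284, 0.2028, 0.0538]
ee_rot: [3.141, 0.001, 0.66]
wrist_force: [2.8, -3.3, -0.9]
width: 0.0155
finger_force: 30.0
```

```bash
cat > f.py <<'E'
from bench import robot
import numpy as np
from scipy.spatial.transform import Rotation as Ro
o=robot.get_obs();R=Ro.from_euler("xyz",o["ee_rot"]).as_matrix()
print("tool-frame force",(R.T@o["wrist_force"]).round(2),"torque",(R.T@o["wrist_torque"]).round(3),"rot deg",np.degrees(o["ee_rot"]).round(2),"pos",np.round(o["tool_pos"],4),o["time"])
E
python3 f.py
```

```text
tool-frame force [0.21 4.37 0.91] torque [-0.66   0.25   0.026] rot deg [1.7996e+02 4.0000e-02 3.7820e+01] pos [0.6284 0.2028 0.0538] 11.75
```

Call:
arm_command --targets '[0, 0, 0, 0, -0.3, 0, 1, 0, 0, 0, 0, -0.3, 0, 1, 0, 0, 0, 0, -0.6, 0, 1, 0, 0, 0, 0, -0.6, 0, 1, 0, 0, 0, 0, -0.6, 0, 1]'

```text
time: 12.25
tool_pos: [0.6284, 0.2027, 0.0538]
ee_rot: [3.14, 0.001, 0.66]
wrist_force: [4.1, -4.3, -1.4]
width: 0.0155
finger_force: 30.0
```

```bash
python3 f.py
```

```text
tool-frame force [0.57 5.88 1.45] torque [-0.927  0.213 -0.012] rot deg [1.799e+02 4.000e-02 3.780e+01] pos [0.6284 0.2027 0.0538] 12.25
```

Call:
arm_command --targets '[0, 0, 0, 0, -0.4, 0.3, 1, 0, 0, 0, 0, -0.4, 0.5, 1, 0, 0, 0, 0, -0.8, 0.6, 1, 0, 0, 0, 0, -1.1, 0.6, 1, 0, 0, 0, 0, -1.1, 0.6, 1, 0, 0, 0, 0, -1.1, 0.6, 1, 0, 0, 0, 0, -1.1, 0.6, 1]'

```text
time: 12.95
tool_pos: [0.6285, 0.2027, 0.0538]
ee_rot: [3.138, 0.0, 0.659]
wrist_force: [4.1, -6.0, -0.3]
width: 0.0156
finger_force: 30.0
```

```bash
python3 f.py
python3 - <<'E'
from bench import robot
import pickle,cv2,numpy as np
o=robot.get_obs(); s=robot.snapshot("wrist");s2=robot.snapshot("scene");pickle.dump((o,s,s2),open("w5.pkl","wb"))
cv2.imwrite("pics/w5.png",np.hstack([cv2.resize(s["color"][:,:,::-1],(400,300)),cv2.resize(s2["color"][60:240,360:600][:,:,::-1],(400,300))]))
E
python3 m.py w5.pkl -59
```

```text
tool-frame force [-0.42  7.28  0.36] torque [-1.212  0.006 -0.12 ] rot deg [1.7978e+02 1.0000e-02 3.7780e+01] pos [0.6285 0.2027 0.0538] 12.95
board x [-53.34253297  79.99619492] y [-10.49182509  10.5496508 ] z -57.76799396899461
ang ((50.16973876953125, -2.104633331298828), (24.099742889404297, 60.67350387573242), 88.7496337890625)
1 0.07 831 wall y max [-11.5 -10.4 -10.2] end x [80.  91.4] all x [79.9 91.6]
1 0.09 424 wall y max [-13.  -11.4 -10.6] end x [80.  91.6] all x [79.9 91.3]
1 0.11 527 wall y max [-18.7 -12.8 -10.6] end x [80.  80.1] all x [79.9 80.2]
1 0.125 3114 wall y max [-11.4 -10.4 -10.1] end x [64.5 80. ] all x [64.4 80.2]
-1 0.07 287 wall y max [-80.9 -11.2 -10.1] end x [-64.8 -63.2] all x [-64.9 -62.9]
-1 0.09 2092 wall y max [-72.5 -11.3 -10.3] end x [-64.9 -62.8] all x [-65.1 -62.7]
-1 0.11 601 wall y max [-69.3 -11.5 -10.1] end x [-65.2 -63.2] all x [-65.  -62.7]
```

View pics/w5.png

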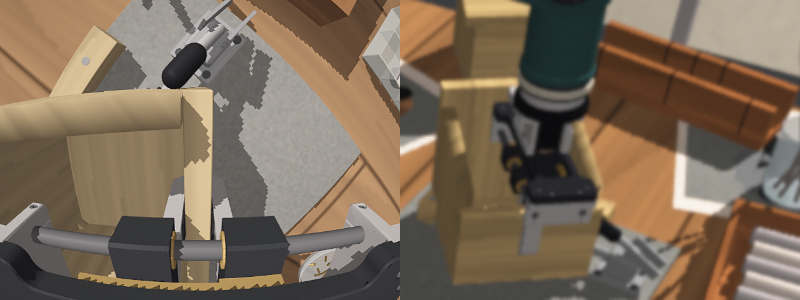

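The board is flush: its end is at 80.0 mm and the wall's outer face at 80.1 mm, both in the tool frame. The contact resultant is near mid-height, so I'll raise the push to about 10 N and hold.

Call:
arm_command --targets '[0, 0, 0, 0, -0.4, 0, 1, 0, 0, 0, 0, -0.8, 0, 1, 0, 0, 0, 0, -1.0, 0, 1, 0, 0, 0, 0, -1.0, 0, 1, 0, 0, 0, 0, -1.0, 0, 1, 0, 0, 0, 0, -1.0, 0, 1, 0, 0, 0, 0, -1.0, 0, 1, 0, 0, 0, 0, -1.0, 0, 1]'

```text
time: 13.85
tool_pos: [0.6286, 0.2027, 0.0538]
ee_rot: [3.136, -0.0, 0.659]
wrist_force: [8.1, -8.2, -1.3]
width: 0.0162
finger_force: 30.0
```

```bash
python3 f.py
```

```text
tool-frame force [ 1.34 11.43  1.32] torque [-1.462 -0.017 -0.043] rot deg [179.68  -0.    37.76] pos [0.6286 0.2027 0.0538] 13.85
```

Call:
arm_command --targets '[0.2, 0, 0, 0, 0.2, 0, 1, 0.4, 0, 0, 0, 0.2, 0, 1, 0.4, 0, 0, 0, 0.2, 0, 1, 0.4, 0, 0, 0, 0.2, 0, 1, 0.4, 0, 0, 0, 0.2, 0, 1, 0.4, 0, 0, 0, 0.2, 0, 1]'

```text
time: 14.45
tool_pos: [0.6284, 0.2028, 0.0538]
ee_rot: [-3.14, 0.0, 0.659]
wrist_force: [5.6, -5.9, -1.0]
width: 0.0159
finger_force: 30.0
```

```bash
python3 f.py
```

```text
tool-frame force [0.81 8.15 0.96] torque [-1.911  0.053 -0.022] rot deg [-1.7992e+02  1.0000e-02  3.7790e+01] pos [0.6284 0.2028 0.0538] 14.45
```

Call:
arm_command --targets '[-0.1, 0, 0, 0, -0.2, 0, 1, -0.17, 0, 0, 0, -0.4, 0, 1, -0.17, 0, 0, 0, -0.4, 0, 1, -0.17, 0, 0, 0, -0.4, 0, 1, -0.17, 0, 0, 0, -0.4, 0, 1, -0.17, 0, 0, 0, -0.4, 0, 1]'

```text
time: 15.05
tool_pos: [0.6284, 0.2028, 0.0538]
ee_rot: [3.14, -0.0, 0.659]
wrist_force: [7.0, -7.9, -0.7]
width: 0.0157
finger_force: 30.0
```

```bash
python3 f.py
```

```text
tool-frame force [ 0.72 10.56  0.69] torque [-1.567  0.066 -0.088] rot deg [179.91  -0.    37.76] pos [0.6284 0.2028 0.0538] 15.05
```

Call:
arm_command --targets '[0.08, 0, 0, 0, 0, 0.3, 1, 0.08, 0, 0, 0, 0, 0.3, 1, 0.08, 0, 0, 0, 0, 0.3, 1, 0.08, 0, 0, 0, 0, 0.3, 1, 0.08, 0, 0, 0, 0, 0.3, 1, 0.08, 0, 0, 0, 0, 0.3, 1, 0.08, 0, 0, 0, 0, 0.3, 1, 0.08, 0, 0, 0, 0, 0.3, 1, 0.08, 0, 0, 0, 0, 0.3, 1, 0.08, 0, 0, 0, 0, 0.3, 1]'

```text
time: 16.05
tool_pos: [0.6284, 0.2029, 0.0538]
ee_rot: [3.141, -0.0, 0.659]
wrist_force: [5.5, -7.6, -0.1]
width: 0.016
finger_force: 30.0
```

```bash
python3 f.py
```

```text
tool-frame force [-0.32  9.42  0.12] torque [-1.612 -0.05  -0.057] rot deg [179.98  -0.    37.76] pos [0.6284 0.2029 0.0538] 16.05
```

The push is 9.4 N and centred. Holding for about 4 s.

Call:
arm_command --targets '[0, 0, 0, 0, 0, 0, 1, 0, 0, 0, 0, 0, 0, 1, 0, 0, 0, 0, 0, 0, 1, 0, 0, 0, 0, 0, 0, 1, 0, 0, 0, 0, 0, 0, 1, 0, 0, 0, 0, 0, 0, 1, 0, 0, 0, 0, 0, 0, 1, 0, 0, 0, 0, 0, 0, 1, 0, 0, 0, 0, 0, 0, 1, 0, 0, 0, 0, 0, 0, 1, 0, 0, 0, 0, 0, 0, 1, 0, 0, 0, 0, 0, 0, 1, 0, 0, 0, 0, 0, 0, 1, 0, 0, 0, 0, 0, 0, 1, 0, 0, 0, 0, 0, 0, 1, 0, 0, 0, 0, 0, 0, 1, 0, 0, 0, 0, 0, 0, 1, 0, 0, 0, 0, 0, 0, 1, 0, 0, 0, 0, 0, 0, 1, 0, 0, 0, 0, 0, 0, 1]'

```text
time: 18.05
tool_pos: [0.6284, 0.2028, 0.0538]
ee_rot: [3.141, -0.0, 0.659]
wrist_force: [6.4, -7.0, 1.1]
width: 0.0159
finger_force: 30.0
```

Call:
arm_command --targets '[0, 0, 0, 0, 0, 0, 1, 0, 0, 0, 0, 0, 0, 1, 0, 0, 0, 0, 0, 0, 1, 0, 0, 0, 0, 0, 0, 1, 0, 0, 0, 0, 0, 0, 1, 0, 0, 0, 0, 0, 0, 1, 0, 0, 0, 0, 0, 0, 1, 0, 0, 0, 0, 0, 0, 1, 0, 0, 0, 0, 0, 0, 1, 0, 0, 0, 0, 0, 0, 1, 0, 0, 0, 0, 0, 0, 1, 0, 0, 0, 0, 0, 0, 1, 0, 0, 0, 0, 0, 0, 1, 0, 0, 0, 0, 0, 0, 1, 0, 0, 0, 0, 0, 0, 1, 0, 0, 0, 0, 0, 0, 1, 0, 0, 0, 0, 0, 0, 1, 0, 0, 0, 0, 0, 0, 1, 0, 0, 0, 0, 0, 0, 1, 0, 0, 0, 0, 0, 0, 1]'

```text
time: 20.05
tool_pos: [0.6284, 0.2029, 0.0538]
ee_rot: [3.141, -0.0, 0.659]
wrist_force: [5.8, -7.7, 0.1]
width: 0.0157
finger_force: 30.0
```

```bash
python3 f.py
python3 - <<'E'
from bench import robot
import pickle
o=robot.get_obs();s=robot.snapshot("wrist");pickle.dump((o,s),open("w6.pkl","wb"))
E
python3 m.py w6.pkl -59 | grep -v "^-1"
```

```text
tool-frame force [-0.13  9.65 -0.07] torque [-1.599 -0.032 -0.132] rot deg [179.98  -0.    37.77] pos [0.6284 0.2029 0.0538] 20.05
board x [-53.14792809  80.00760574] y [-10.64861919  10.64347642] z -57.77046931983787
ang ((50.167633056640625, -2.070119857788086), (24.230484008789062, 60.690040588378906), 88.59304809570312)
1 0.07 810 wall y max [-11.4 -10.5 -10.1] end x [80.  91.3] all x [79.9 91.7]
1 0.09 441 wall y max [-12.6 -11.4 -10.2] end x [80.  91.5] all x [79.9 91.6]
1 0.11 525 wall y max [-18.5 -12.6 -10.5] end x [80.  80.1] all x [79.9 80.2]
1 0.125 3093 wall y max [-11.4 -10.4 -10.1] end x [64.6 80.1] all x [64.5 80.2]
```

```bash
python3 -c "
from bench import robot
print(robot.close_job())"
```

```text
the job is handed in; nothing more can be done
None
```

The long plain front board is held by its middle across the box mouth, ends flush to about 0.1 mm at the end I could measure, after about 4 s of steady, centred pushing at just under 10 N; I handed the job in at about 20 s, still gripping it and pressing.

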